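# Pin a hinge leaf and hold its second knuckle in line

### The arm

A 6-joint arm with a two-finger parallel gripper is mounted at the origin on the work surface. World frame = base frame: x ahead of the robot, y to its left, z up, the work surface at z = 0. Lengths are in mm, angles in rad, forces in N, time in s.
With the tool pointing down it reaches from about 350 to 775 mm from the base axis. Payload 7.3 kg.
Tool frame: the origin (TCP) lies on the centre line of the jaws, within the pads' length; the fingertips stand bot.tip_reach ahead of it and the grasp point (between the pads) lies 6 mm ahead of it (bot.tip_reach is the distance from the TCP to the fingertips, in mm); z points along the fingers, y is the direction in which the jaws open and shut (so a half turn about z gives the same grasp; the last joint's range is limited). The gripper opens to 92 mm and grips with 3 to 60 N. Pads are 19 mm wide; open, the fingers measure 130 mm over their backs; the gripper's body (75 mm by 190 mm) begins 47 mm behind the grasp point.
Start: joints at [1.05, 0.342, 1.524, -0, 1.275, -0.146], TCP at [192.181, 488.578, 251.741] pointing down, gripper open.
Joint ranges: [-2.53, 2.53], [-0.77, 2.02], [0.04, 2.7], [-1, 4.14], [0.28, 2.66], [-3.11, 3.11]. Speed limits (rad/s): [2.57, 2.57, 3.14, 3.14, 3.14, 3.14].

### API

Orientations are given as [roll, pitch, yaw] about the fixed x, y, z axes, in that order (R = Rz(yaw) Ry(pitch) Rx(roll)).
In Python, from plant import bot gives the robot as it stands.
- The arm moves only by the tool step_arm, never from a script. Its argument "deltas" is a list of rows, each a list of 6 numbers: the shift along the tool's x, y, z in mm, then the turn, a rotation vector about the tool's x, y, z in rad. A call has 1 to 5 rows; each row is the pose to reach, as a shift and turn from the pose commanded when the call began, along the tool's axes at that moment; what a row does not reach only later rows make up. A row lasts 1/12 s, in which the tool goes at most 41.7 mm and 7.16 degrees, less where a joint would pass 70% of its speed; a pose out of reach is approached as far as the arm can. A call with a gripper value outside its range is refused whole. "fingers" is the finger opening in mm, from 0 to 91.8, set as the call begins (left out, the last holds). The fingers move at their own pace and stop on an object; the grip force is fixed at half the most. Time passes only in rows, so rows that repeat a pose let the fingers close. It gives the time, the measured TCP pose, the force and the opening at its end, in the units of the state.
- bot.get_obs(): the state, without advancing time (a new reading comes with each control period).
- bot.capture(name): name is "scene" or "top" or "wrist"; returns a dict with "color" (420x560x3 uint8, red, green, blue), "fx", "fy", "cx", "cy" (pixels), "R" (3x3) and "t" (3): a world point X has camera coordinates R X + t. Camera axes: x right, y down, z forward; pixel columns grow to the right and rows downward; lengths in mm; the calibration is good to about 2 mm. A picture is of the moment at which its call begins. There is no depth.
- bot.close_job(): hands the job in, once; it reports no verdict.
Trained networks look in a picture, given as the dict that the camera call returned (one of the last four; its "shot" number tells which), for a name from the list of things; names that differ only in an ending like _2 or _b are one class to them, and where a whole thing is asked for, a point or a joint stands for the part that bears it (a point fixed in the world has none). Each returns a list of dicts, best first, with "p" (0 to 1); they miss things now and then, are a little off and sometimes report something else, mostly with a low value. They report only what shows in the picture. A call takes as long as a camera call. They do not tell look-alikes from the thing itself.
- bot.boxes_of(query, picture): "rect" ([centre column, centre row, width, height] in pixels, round what is visible of it).
The state is a dict: "time": time; "joint_positions": joint angles; "dq": joint speeds; "tau": joint torques, N m; "tool_pos": TCP position; "tcp_rot": TCP orientation; "contact_force": force on the tool from outside, world axes, zero at the start; "moment": the same for the moment, N m; "grip_width": finger opening in mm.
Only numpy, scipy, OpenCV 4.12 (cv2) and the standard library are available. Lean on these libraries where they do the work, as an engineer would, in place of code of your own. Each camera call takes 0.05 s, during which the arm holds its last target. There are 200 camera calls.

### The job

On the steel hinge jamb on the bench, push the headed pin from its stand down through the pivot fork and the end of the aluminium swing leaf that sits in it, until the pin's collar seats. Then swing the leaf fully home against its spring plunger, so that its free-end hole lines up with the hole in the second fork, and finish while still holding it there with the gripper: do not let go, the plunger would push it out again. Leave the tray, the white power brick and the screwdriver where they are.

Things in the scene. Friction and masses are not known exactly. Their poses are not given: they have to be found in the camera images.
- pin_knob (a point): Steel headed pin, 71 mm long, about 80 g, upright in the stand. From below: shank 10 mm diameter, 35 mm long (lowest 5 mm tapers to 5 mm), collar 22 mm diameter, 6 mm thick, round knob 15 mm diameter, 30 mm tall, to be gripped. This point: middle of the knob, on the axis, 21 mm above the collar's underside, 56 mm above the tip, 15 mm below the knob's top. z runs up the pin.
- stand: Black plastic block 60 x 60 x 42 mm high fixed on the bench, with one upright 11.5 mm hole in the middle of its top; the pin starts in it, its collar on the top face. Origin: centre of its underside.
- jamb: Fixed oiled steel hinge jamb (low friction): plate 14 mm thick with fork A (pivot) and fork B (second fork). Origin: plate's underside on the axis of fork A's hole. y points from fork A to fork B (130 mm), x to the side of the forks' webs and the grey plunger housing (x 5 to 55, y 83 to 105, z up to 60 mm); both forks open towards -x; z up. Plate spans x -120 to 90, y -35 to 165 mm.
- fork_a (a point): Mouth of fork A's 11.5 mm hole: its centre on the upper lug's top face, 36 mm above the bench. The fork is an upper lug (10 mm thick, z 26 to 36 mm, x -18 to 36 mm, 36 mm wide) over the plate (top at z 14 mm), which has the same hole; the leaf's end lies in the 12 mm gap. Axes as the jamb's. With the pin seated its collar rests on this face.
- fork_b (a point): Mouth of fork B's 11.5 mm hole: its centre on the upper lug's top face, 36 mm above the bench. Fork B has the same lug and gap as fork A. Axes as the jamb's.
- leaf: Aluminium swing leaf, a loose flat bar 30 x 160 x 10 mm, about 200 g, a 11.5 mm hole near each end (130 mm apart), an upright tab between. It lies flat on the jamb plate, one hole under fork A's hole, the free end swung out of fork B. Origin: underside, on the hole at fork A; y points to the free-end hole, z up. Yaw relative to the jamb: 0 home, positive open (towards jamb -x), 0.4 to 0.75 at first.
- leaf_a (a point): Centre of the leaf's pivot hole on the leaf's top face. Axes as the leaf's.
- leaf_b (a point): Centre of the leaf's free-end hole on the leaf's top face; home it stands straight below fork_b (12 mm lower). Axes as the leaf's.
- leaf_tab (a point): On the leaf's upright tab, 10 mm thick (along the leaf's x), from 35 to 100 mm from the pivot hole along the leaf, reaching from the leaf's top face to 72 mm above the bench. This point, the place to grip or push, is in mid-thickness, 50 mm from the pivot hole's axis and 48 mm above the bench. Axes as the leaf's.
- plunger (a joint): Travel in m of the spring plunger, a 9 mm rod sticking out of the grey housing towards the jamb's -x at y 94 mm, 46 mm above the bench. 0 is fully out; the leaf's tab meets it about 0.2 rad before home and presses it in to 0.018 at home, where the tab meets the housing's face, the stop: the holes are then in line. It pushes back with about 2 N at first and 3.6 N at home.
- tray: Bystander: clear plastic parts tray 100 x 80 x 24 mm, origin at the centre of its underside.
- brick: Bystander: white power brick 52 x 52 x 90 mm standing upright, origin at the centre of its underside.
- driver: Bystander: screwdriver lying on the bench to the right of the jamb, origin on its underside near its middle; x runs along it towards the tip.
Mind the look-alikes: they are no part of the job. Of the things shaped like the part that bears pin_knob, the bare steel one is meant. Of the things shaped like the leaf, the aluminium one is meant.

How it is judged:
By the outcome, as a careful person would: the job done as asked, in the order asked, and still so for the second after the job is handed in, while the arm keeps its last pose, push and grip.
It also fails if it takes over 58 s, if anything falls off the work surface, if the arm or the gripper's body presses on something with over 40 N, if the wrist force passes 120 N, or if a joint passes its speed limit or range.

## Working session

There is one attempt and no reset: what is moved stays moved. The work goes in short steps, Python scripts to look and compute and a tool call to move; the robot and the scene stay as the last step left them, time stands still between calls to the robot, and variables do not carry over. Pictures are saved under pics/ and viewed, about 8 in all and at most 12, crops included, and the job is handed in when it is done.

Besides the shell and the picture viewer there is one more tool, called after "Emit:" as name(argument=value, ...) on one line, values as JSON. step_arm: Moves the arm, as the interface text tells. Its arguments: {"type":"object","properties":{"deltas":{"type":"array"},"fingers":{"type":"number"}},"required":["deltas"]}

```bash
mkdir -p pics; ls; cat > h.py <<'E'
import numpy as np, cv2
from plant import bot
def save(p,n,crop=None,s=1):
    im=p["color"][:,:,::-1]
    if crop: a,b,c,d=crop; im=im[b:d,a:c]
    cv2.imwrite("pics/"+n,cv2.resize(im,None,fx=s,fy=s,interpolation=cv2.INTER_CUBIC))
def proj(p,X):
    c=np.asarray(p["R"])@np.asarray(X,float)+p["t"]; return np.array([p["fx"]*c[0]/c[2]+p["cx"],p["fy"]*c[1]/c[2]+p["cy"]])
def back(p,u,v,z):
    R=np.asarray(p["R"]);d=R.T@np.array([(u-p["cx"])/p["fx"],(v-p["cy"])/p["fy"],1]);o=-R.T@np.asarray(p["t"])
    return o+d*(z-o[2])/d[2]
E
python3 - <<'E'
from h import *
np.set_printoptions(precision=1,suppress=True)
t=bot.capture("top"); s=bot.capture("scene")
save(t,"t1.png",s=1.4);save(s,"s1.png",s=1.4)
for n,p in(("top",t),("scene",s)):
    print(n,-np.asarray(p["R"]).T@np.asarray(p["t"]),p["fx"])
    for q in("pin_knob","stand","jamb","leaf","tray","brick","driver"):
        print(q,[(np.array(d["rect"]),round(d["p"],2)) for d in bot.boxes_of(q,p)[:4]])
o=bot.get_obs();print(o["time"],o["tool_pos"],o["tcp_rot"],o["contact_force"],bot.tip_reach)
E
```

```text
pics
top [ 373.9  -28.6 1329.2] 546.5642647768652
pin_knob [(array([170.4, 208.1,  10.8,   9.8]), 0.64), (array([143.2, 182.6,   8.5,  13.9]), 0.43), (array([210.9, 205. ,   6.7,   6. ]), 0.38)]
stand [(array([173.4, 212.5,  35.5,  34.2]), 0.62), (array([327.8, 275.9,  21.5,  51.5]), 0.25)]
jamb [(array([313.9, 256.2, 100.7, 102.5]), 0.89)]
leaf [(array([370.9, 163.4,  50.9,  61.1]), 0.75), (array([330.1, 277.6,  20.8,  52. ]), 0.65)]
tray [(array([157.4, 285. ,  47.1,  47.2]), 0.6)]
brick [(array([432.4, 293.4,  27.3,  27.2]), 0.72)]
driver [(array([419.4, 232.3,  20.1,  78.6]), 0.78)]
scene [1390.8  220.9  768.4] 465.31906364506256
pin_knob [(array([356.7, 223.4,   8.4,  23.4]), 0.66), (array([401. , 224.8,   8.2,  16.2]), 0.48)]
stand [(array([398.9, 235.5,  35.1,  42.3]), 0.94)]
jamb [(array([264.1, 186.5,  93. ,  57.6]), 0.68), (array([419.6, 191.9,  45.2,  40.1]), 0.67)]
leaf [(array([258.4, 165.8,  31.4,  36.3]), 0.72), (array([173.8, 240.6,  23.8,  56.5]), 0.69), (array([161.8, 181.7,  57.7,  50.8]), 0.46)]
tray [(array([419.4, 192.6,  40.8,  37.3]), 0.97)]
brick [(array([178.9, 135.1,  27.2,  39.9]), 0.98)]
driver [(array([162.9, 180.2,  52.9,  49.1]), 0.66)]
0.8 [192.2 488.6 251.7] [3.1 0.  2.8] [-0.4 -0.7 -0.3] 25.0
```

View pics/t1.png

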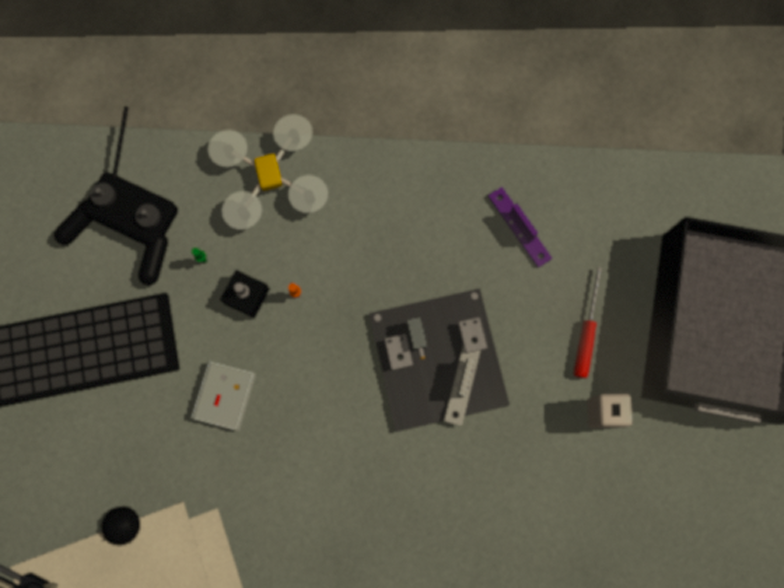

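View pics/s1.png

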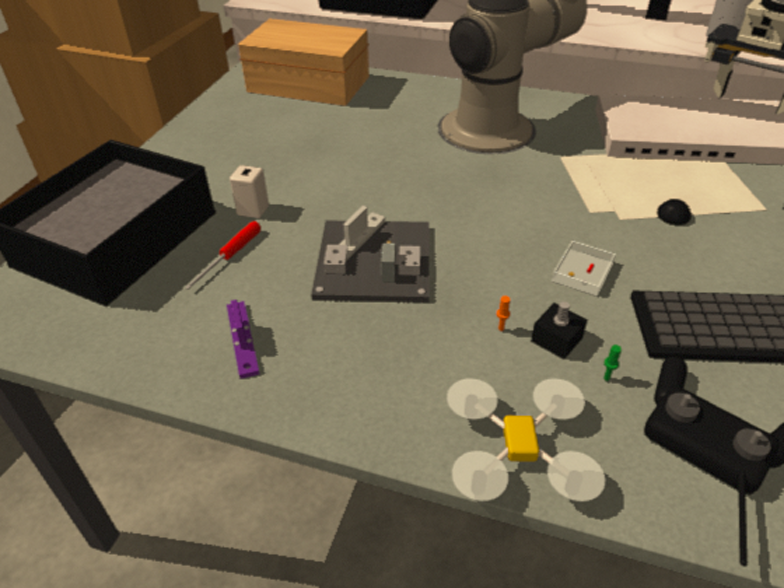

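The top view shows the stand with the steel pin at about (242,290), fork A's hole at (474,340), fork B's at (399,352), and the leaf running down to (455,415). The orange and green pins and the purple leaf are look-alikes.

```bash
python3 - <<'E'
from h import *
np.set_printoptions(precision=2,suppress=True)
t=bot.capture("top")
k=back(t,242/1.4,290/1.4,70);A=back(t,474/1.4,340/1.4,36);B=back(t,399/1.4,352/1.4,36);L=back(t,455/1.4,415/1.4,24)
print("knob",k,"A",A,"B",B,np.linalg.norm(B-A),"L",L,np.linalg.norm((L-A)[:2]))
y=np.arctan2(*(B-A)[[1,0]]);l=np.arctan2(*(L-A)[[1,0]]);print("ydir",y,"leafdir",l,"yaw",l-y)
c=np.array([[377,317],[475,296],[508,405],[390,431],[366,316],[479,291]])/1.4
for q in c: print(q*1.4,back(t,*q,14))
s=[ [245,272],[268,290],[245,317],[221,295]]
print("stand top",[back(t,a/1.4,b/1.4,42) for a,b in s])
o=bot.get_obs();print(o["tool_pos"],o["tcp_rot"],o["joint_positions"])
w=bot.capture("wrist");print("wrist cam",-np.asarray(w["R"]).T@np.asarray(w["t"]),w["fx"],w["R"])
E
```

```text
knob [632.87 237.35  70.  ] A [ 570.3  -157.86   36.  ] B [544.13 -30.88  36.  ] 129.65025150922793 L [ 442.97 -129.9    24.  ] 130.3691107667004
ydir 1.774051797577673 leafdir 2.925442895010979 yaw 1.151391097433306
[377. 317.] [606.73  10.05  14.  ]
[475. 296.] [ 651.69 -160.05   14.  ]
[508. 405.] [ 464.28 -220.59   14.  ]
[390. 431.] [411.94 -21.43  14.  ]
[366. 316.] [607.65  29.31  14.  ]
[479. 291.] [ 660.98 -166.88   14.  ]
stand top [array([670.57, 240.77,  42.  ]), array([640.6 , 198.67,  42.  ]), array([591.87, 234.19,  42.  ]), array([628.29, 278.49,  42.  ])]
[192.17 488.58 251.73] [ 3.14 -0.    2.77] [ 1.05  0.34  1.52  0.    1.28 -0.15]
wrist cam [127.39 515.46 385.01] 305.3776659550587 [[ 0.37  0.93 -0.  ]
 [ 0.9  -0.35  0.26]
 [ 0.24 -0.1  -0.97]]
```

```bash
cat >> h.py <<'E'
from scipy.spatial.transform import Rotation as Ro
def to(x,y,z,yaw):
    o=bot.get_obs();R=Ro.from_euler("xyz",o["tcp_rot"]);T=Ro.from_euler("xyz",[np.pi,0,yaw])
    d=R.inv().apply(np.array([x,y,z])-o["tool_pos"]);r=(R.inv()*T).as_rotvec()
    print("delta",np.round(d,1),np.round(r,3),"t",round(o["time"],2),"pose",np.round(o["tool_pos"],1),np.round(o["tcp_rot"],3),"F",np.round(o["contact_force"],1),"w",round(o["grip_width"],1))
E
python3 -c "
from h import *
to(633,237,190,2.77)"
```

```text
delta [-502.3  -72.8   61.8] [ 0.     0.    -0.003] t 0.9 pose [192.2 488.6 251.8] [3.141 0.    2.767] F [0.2 0.6 0.4] w 91.8
```

Emit:
step_arm(deltas=[[-38,-5.6,0,0,0,0],[-76,-11,0,0,0,0],[-114,-17,0,0,0,0],[-152,-22,0,0,0,0],[-190,-28,0,0,0,0]], fingers=50)

```text
time: 1.32
tool_pos: [360.1, 392.0, 251.9]
tcp_rot: [3.141, 0.0, 2.767]
contact_force: [0.1, 1.1, -0.1]
grip_width: 63.2
```

Emit:
step_arm(deltas=[[-38,-5.6,0,0,0,0],[-76,-11,0,0,0,0],[-114,-17,0,0,0,0],[-152,-22,0,0,0,0],[-190,-28,0,0,0,0]])

```text
time: 1.73
tool_pos: [526.8, 296.2, 251.8]
tcp_rot: [3.141, 0.0, 2.767]
contact_force: [1.0, 1.5, 0.1]
grip_width: 49.9
```

Emit:
step_arm(deltas=[[-38,-5,0,0,0,0],[-76,-11,10,0,0,0],[-100,-15,30,0,0,0],[-110,-16.5,50,0,0,0],[-110,-16.5,50,0,0,0]])

```text
time: 2.15
tool_pos: [621.7, 239.1, 196.4]
tcp_rot: [-3.137, -0.006, 2.764]
contact_force: [-0.1, -0.8, -0.9]
grip_width: 49.9
```

```bash
python3 -c "
from h import *
to(633,237,190,2.77)
w=bot.capture('wrist')
save(w,'w1.png',s=1.2)
for z in (85,63,42): print(z,proj(w,[633,237,z]))
print(bot.boxes_of('pin_knob',w)[:3],bot.boxes_of('stand',w)[:2])
import pickle;pickle.dump(w,open('w1.pkl','wb'))"
```

```text
delta [-11.3   2.3   6.3] [-0.005 -0.006 -0.006] t 2.15 pose [621.7 239.1 196.4] [-3.137 -0.006  2.764] F [-0.1 -0.8 -0.9] w 49.9
85 [278.88027126 228.76937394]
63 [278.86662949 221.22911538]
42 [278.85541816 215.03224681]
[{'rect': [291.1, 222.3, 22.7, 31.2], 'p': 0.85}, {'rect': [385.9, 235.2, 23.9, 14.2], 'p': 0.68}, {'rect': [211.0, 239.2, 15.4, 7.5], 'p': 0.54}] [{'rect': [288.4, 211.8, 61.5, 67.5], 'p': 0.74}, {'rect': [48.1, 224.3, 91.2, 153.7], 'p': 0.54}]
```

View pics/w1.png

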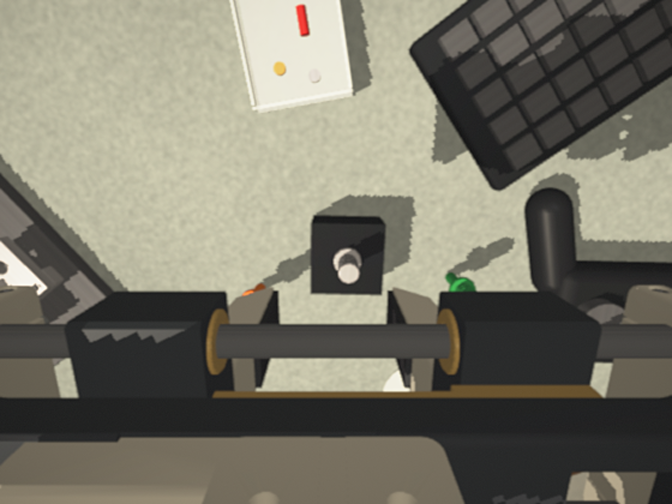

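The wrist view shows the knob top at about (348,271) of 672 px and the collar at about (347,258).

```bash
python3 -c "
from h import *
import pickle;w=pickle.load(open('w1.pkl','rb'))
print(back(w,348/1.2,271/1.2,84),back(w,347/1.2,257/1.2,46))
P=back(w,348/1.2,271/1.2,84)
to(P[0],P[1],110,2.77);to(P[0],P[1],75,2.77)"
```

```text
[634.33109352 246.56988556  84.        ] [634.80826156 246.98144035  46.        ]
delta [-10.7   8.6  92.6] [ 0.001 -0.    -0.003] t 2.3 pose [621.2 242.4 202.6] [ 3.141 -0.     2.767] F [-0.   0.1  0.3] w 50.3
delta [-10.7   8.6 127.6] [ 0.001 -0.    -0.003] t 2.3 pose [621.2 242.4 202.6] [ 3.141 -0.     2.767] F [-0.   0.1  0.3] w 50.3
```

```bash
python3 -c "
from h import *
w=bot.capture('wrist')
r=bot.boxes_of('pin_knob',w)[:3];print(r)
save(w,'w2.png',(220,150,360,260),5)
for z,f in((92,0.5),(84,.5)):
  print(back(w,r[0]['rect'][0],r[0]['rect'][1]+r[0]['rect'][3]/2-9,z))
t=bot.capture('top');r=bot.boxes_of('pin_knob',t)[:3];print(r,back(t,*r[0]['rect'][:2],66))
s=bot.capture('scene');r=bot.boxes_of('pin_knob',s)[:3];print(r)
for P in([633,237],[634,246]): print(proj(t,[*P,63]),proj(s,[*P,63]),proj(w,[*P,84]))
import pickle;pickle.dump(w,open('w1.pkl','wb'))"
```

```text
[{'rect': [377.8, 234.0, 28.6, 16.2], 'p': 0.76}, {'rect': [287.5, 222.2, 22.8, 30.6], 'p': 0.75}, {'rect': [204.5, 240.1, 24.0, 12.2], 'p': 0.51}]
[667.18727628 317.08880732  92.        ]
[670.82199328 318.66031563  84.        ]Traceback (most recent call last):
  File "<string>", line 8, in <module>
    t=bot.capture('top');r=bot.boxes_of('pin_knob',t)[:3];print(r,back(t,*r[0]['rect'][:2],66))
                                                                          ~^^^
IndexError: list index out of range
```

View pics/w2.png

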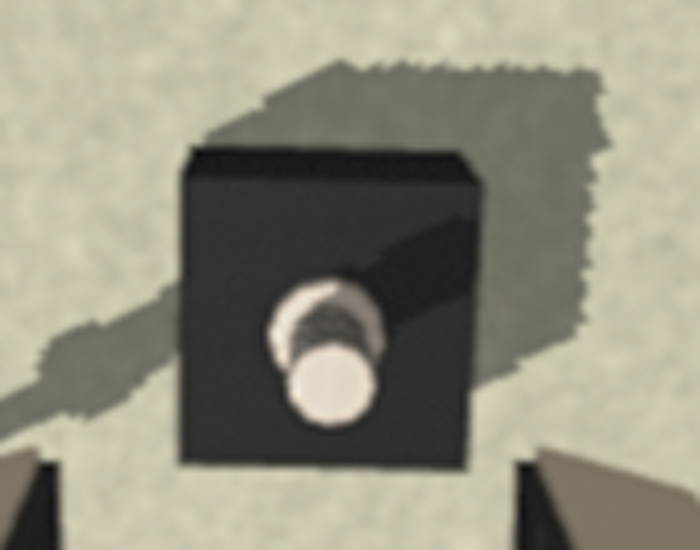

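The crop shows the knob top at full-image pixel (286.2, 226.8) and the collar centre at (285.2, 216.8).

```bash
python3 -c "
from h import *
import pickle;w=pickle.load(open('w1.pkl','rb'))
print(back(w,286.2,226.8,78),back(w,285.2,216.8,48))
# stand top corners
c=np.array([[190,180],[480,185],[467,468],[180,464]])/5+[220,150]
print(np.mean([back(w,*q,42) for q in c],0))
P=back(w,286.2,226.8,78)
to(P[0],P[1],75,2.77)"
```

```text
[635.80280179 242.71056469  78.        ] [635.31652656 242.63323092  48.        ]
[635.9925852  243.15242764  42.        ]
delta [-13.2   4.9 128.7] [ 0.002  0.002 -0.002] t 2.5 pose [621.4 242.8 203.6] [3.140e+00 2.000e-03 2.768e+00] F [-0.3 -0.2  0. ] w 50.4
```

Emit:
step_arm(deltas=[[-6,3,20,0,0,0],[-13,5.4,45,0,0,0],[-13,5.4,75,0,0,0],[-13,5.4,95,0,0,0],[-13,5.4,100,0,0,0]])

```text
time: 2.92
tool_pos: [633.6, 242.1, 98.5]
tcp_rot: [-3.138, -0.005, 2.768]
contact_force: [-0.2, -0.5, -0.7]
grip_width: 50.1
```

Emit:
step_arm(deltas=[[0,0,10,0,0,0],[0,0,20,0,0,0],[0,0,26,0,0,0],[0,0,26,0,0,0]])

```text
time: 3.25
tool_pos: [635.4, 242.0, 75.2]
tcp_rot: [-3.141, -0.001, 2.767]
contact_force: [-0.2, 0.3, -0.2]
grip_width: 49.4
```

```bash
python3 -c "
from h import *
to(636,242.8,75,2.77)
w=bot.capture('wrist')
save(w,'w3.png',(200,150,380,270),4)
to(636,242.8,75,2.77)"
```

```text
delta [-0.3  0.9  0.2] [-0.    -0.001 -0.003] t 3.25 pose [635.4 242.   75.2] [-3.141e+00 -1.000e-03  2.767e+00] F [-0.2  0.3 -0.2] w 49.4
delta [-0.   0.8  0.9] [ 0.     0.    -0.003] t 3.3 pose [635.7 242.1  75.9] [3.141 0.    2.767] F [0.4 0.4 0. ] w 50.0
```

View pics/w3.png

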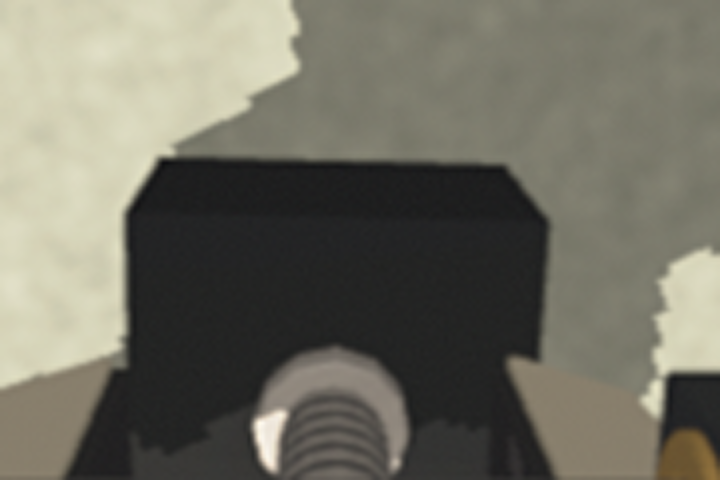

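The knob lies between the fingers, at crop x of about 335 in the middle of the jaws. Now closing and lifting.

Emit:
step_arm(deltas=[[0,0,0,0,0,0],[0,0,0,0,0,0],[0,0,0,0,0,0],[0,0,0,0,0,0],[0,0,0,0,0,0]], fingers=4)

```text
time: 3.72
tool_pos: [635.9, 242.0, 76.1]
tcp_rot: [3.141, 0.0, 2.767]
contact_force: [0.1, -0.2, -0.4]
grip_width: 21.1
```

Emit:
step_arm(deltas=[[0,0,-10,0,0,0],[0,0,-25,0,0,0],[0,0,-45,0,0,0],[0,0,-70,0,0,0],[0,0,-90,0,0,0]])

```text
time: 4.13
tool_pos: [635.8, 242.0, 168.0]
tcp_rot: [3.141, 0.001, 2.767]
contact_force: [0.8, 0.1, -0.3]
grip_width: 14.3
```

```bash
python3 -c "
from h import *
to(572,-158,165,2.77)"
```

```text
delta [ -87.  -395.7    2.9] [ 0.001  0.001 -0.003] t 4.13 pose [635.8 242.  168. ] [3.141e+00 1.000e-03 2.767e+00] F [ 0.8  0.1 -0.3] w 14.3
```

Emit:
step_arm(deltas=[[0,0,0,0,0,0],[0,0,0,0,0,0]])

```text
time: 4.3
tool_pos: [636.3, 242.2, 167.5]
tcp_rot: [3.14, 0.003, 2.767]
contact_force: [-0.5, 0.3, -2.3]
grip_width: 14.0
```

```bash
python3 -c "
from h import *
to(572,-158,165,2.77)
w=bot.capture('wrist');s=bot.capture('scene')
a=w['color'][120:330,180:380];b=s['color'][150:270,320:460]
im=np.hstack([cv2.resize(a,(400,420)),cv2.resize(b,(400,420))])
cv2.imwrite('pics/c1.png',im[:,:,::-1])"
```

```text
delta [ -86.7 -395.9    2. ] [ 0.002  0.003 -0.003] t 4.3 pose [636.3 242.2 167.5] [3.140e+00 3.000e-03 2.767e+00] F [-0.5  0.3 -2.3] w 14.0
```

View pics/c1.png

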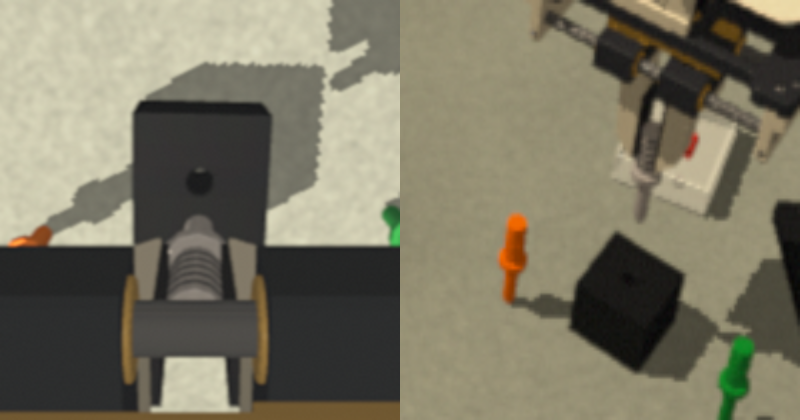

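The pin has left the stand and is held between the fingers, roughly upright. Next, transport to above fork A.

Emit:
step_arm(deltas=[[-5,-22,0,0,0,0],[-12,-54,0,0,0,0],[-20,-90,0,0,0,0],[-28,-126,0,0,0,0],[-36,-162,0,0,0,0]])

```text
time: 4.82
tool_pos: [608.5, 76.7, 164.0]
tcp_rot: [-3.14, -0.003, 2.767]
contact_force: [0.2, -0.8, -0.3]
grip_width: 14.3
```

Emit:
step_arm(deltas=[[-8,-36,0,0,0,0],[-16,-72,0,0,0,0],[-24,-108,0,0,0,0],[-32,-144,0,0,0,0],[-38,-170,0,0,0,0]])

```text
time: 5.23
tool_pos: [581.5, -96.7, 164.2]
tcp_rot: [-3.141, -0.003, 2.765]
contact_force: [-0.1, 0.4, -1.3]
grip_width: 14.3
```

Emit:
step_arm(deltas=[[-7,-34,0,0,0,0],[-11,-54,0,0,0,0],[-13,-64,0,0,0,0],[-13,-64,0,0,0,0],[-13,-64,0,0,0,0]])

```text
time: 5.65
tool_pos: [571.4, -157.8, 164.8]
tcp_rot: [3.141, -0.002, 2.766]
contact_force: [0.2, 1.4, -0.7]
grip_width: 14.2
```

```bash
python3 -c "
from h import *
import pickle
to(572,-158,165,2.77)
w=bot.capture('wrist');pickle.dump(w,open('w4.pkl','wb'))
save(w,'w4.png',s=1.4)
for q in('jamb','leaf','pin_knob'):print(q,bot.boxes_of(q,w)[:2])
to(572,-158,165,2.77)"
```

```text
delta [-0.7  0.  -0.2] [ 0.001 -0.002 -0.004] t 5.65 pose [ 571.4 -157.8  164.8] [ 3.141e+00 -2.000e-03  2.766e+00] F [ 0.2  1.4 -0.7] w 14.2
jamb [{'rect': [324.5, 122.0, 306.7, 238.1], 'p': 0.58}]
leaf [{'rect': [266.2, 123.9, 56.9, 177.5], 'p': 0.78}]
pin_knob [{'rect': [278.7, 251.4, 29.4, 46.5], 'p': 0.82}]
delta [-0.5 -1.1  0.6] [ 0.    -0.    -0.001] t 5.85 pose [ 571.9 -156.8  165.6] [ 3.141 -0.     2.769] F [-0.5 -1.  -0.8] w 14.3
```

View pics/w4.png

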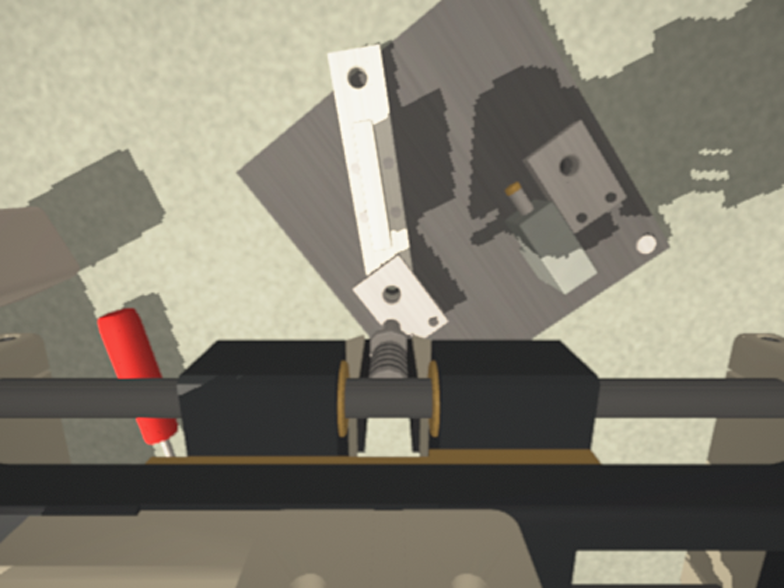

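Wrist view: fork A's hole at (391,294), fork B's at (569,165), the leaf's free hole at (357,77), and the pin tip in the grip at (391,322), all in 784-px scale.

```bash
python3 -c "
from h import *
import pickle;w=pickle.load(open('w4.pkl','rb'))
np.set_printoptions(precision=2,suppress=True)
A=back(w,391.5/1.4,294/1.4,36);B=back(w,569/1.4,165/1.4,36);L=back(w,357/1.4,77/1.4,24)
print(A,B,np.linalg.norm(B-A),L,np.linalg.norm((L-A)[:2]))
y=np.arctan2(*(B-A)[[1,0]]);l=np.arctan2(*(L-A)[[1,0]]);print(y,l,l-y)
# ideal pin on the TCP axis: tip at TCP z-68 ; collar
for z in(25+2+41,):
  for s in (0,5,10): print(s,1.4*proj(w,[571.7,-157.3,165-z-s]),1.4*proj(w,[571.7,-157.3,165-33-s+0]))
save(w,'w4c.png',(240,180,320,290),7)
to(A[0],A[1],130,2.77)"
```

```text
[ 572.68 -154.36   36.  ] [537.88 -28.77  36.  ] 130.32406829974263 [ 446.09 -126.35   24.  ] 129.65520327674224
1.8410504358251647 2.9238056487704527 1.082755212945288
0 [386.34 325.92] [386.08 353.52]
5 [386.37 322.68] [386.12 348.95]
10 [386.4  319.58] [386.16 344.62]
delta [ 0.2  2.5 35.6] [ 0. -0. -0.] t 5.85 pose [ 571.9 -156.8  165.6] [ 3.14 -0.    2.77] F [-0.5 -1.  -0.8] w 14.3
```

View pics/w4c.png

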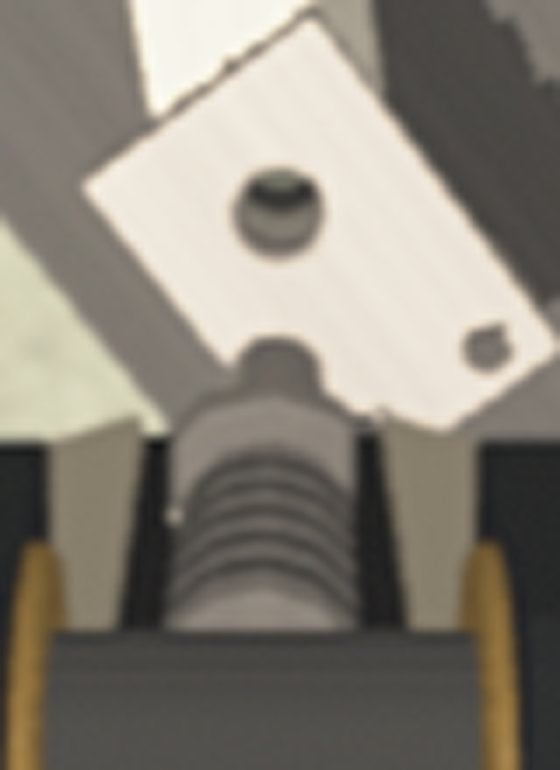

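Emit:
step_arm(deltas=[[0,0,12,0,0,0],[0,0,28,0,0,0],[0,0,42,0,0,0],[0,0,48,0,0,0],[0,0,48,0,0,0]])

```text
time: 6.27
tool_pos: [571.1, -157.1, 116.3]
tcp_rot: [3.141, -0.003, 2.768]
contact_force: [-0.4, -0.6, -1.0]
grip_width: 14.4
```

```bash
python3 -c "
from h import *
import pickle
bot.capture('top')
w=bot.capture('wrist');pickle.dump(w,open('w5.pkl','wb'))
to(572,-158,165,2.77);print(w['cx'],w['cy'],np.round(w['R'],3))
save(w,'w5.png',(230,190,330,270),8)"
```

```text
delta [  0.   -0.1 -46.8] [ 0.     0.    -0.002] t 6.37 pose [ 572.1 -157.9  118.2] [3.141 0.    2.768] F [ 0.1 -0.1 -0.8] w 14.5
277.0435861752502 210.33656491659553 [[ 0.365  0.931 -0.   ]
 [ 0.899 -0.352  0.259]
 [ 0.241 -0.095 -0.966]]
```

View pics/w5.png

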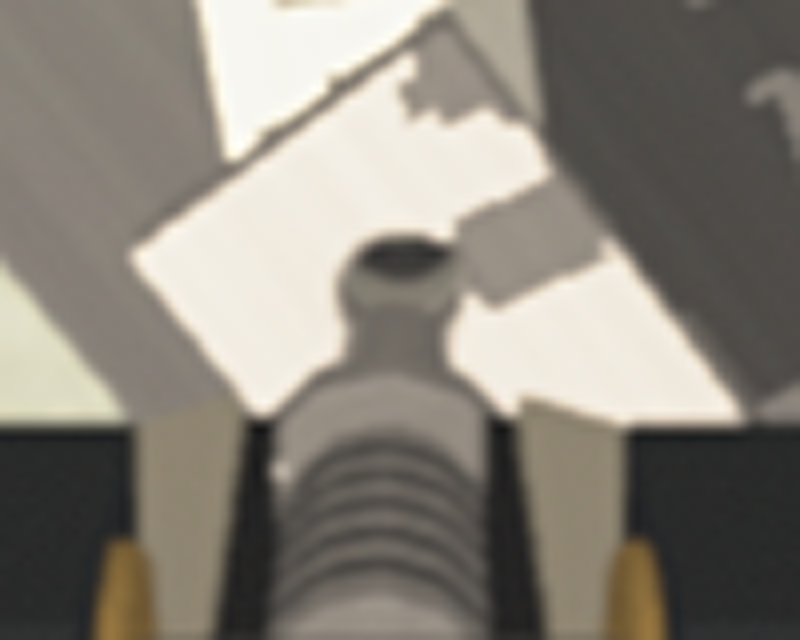

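```bash
python3 -c "
from h import *
s=bot.capture('scene')
a=proj(s,[636,242.3,165]);b=proj(s,[636,242.3,95]);print(a,b,'slope',(b-a)[0]/(b-a)[1])
f=lambda u,v:((u-400)/400*140+320,v/420*120+150)
print(f(655,120),f(640,218))
a=proj(s,[572,-157.5,140]);b=proj(s,[572,-157.5,46]);print(a,b,'slope',(b-a)[0]/(b-a)[1])
u=int(a[0]);v=int(a[1]);print(u,v)
save(s,'s2.png',(u-35,v-20,u+35,v+50),8)"
```

```text
[407.87741957 185.02727916] [402.12746472 210.51732158] slope -0.225576511711305
(409.25, 184.28571428571428) (404.0, 212.28571428571428)
[234.86974396 144.17170722] [237.72638014 175.48967125] slope 0.09121398115071795
234 144
```

View pics/s2.png

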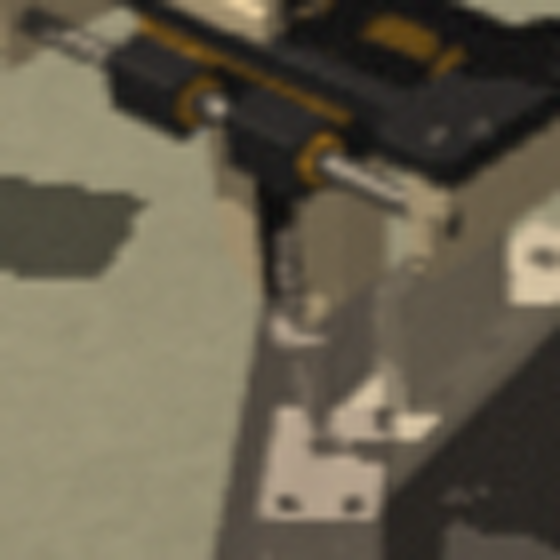

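The scene crop shows the pin's tip leaning to +y by about 0.04 rad. The wrist view agrees: collar column 277.7, tip 279.9. I'll correct this by tilting the tool about its x axis.

```bash
python3 -c "
from h import *
import pickle;w=pickle.load(open('w5.pkl','rb'))
A=back(w,280,225.6,36);print(A);to(A[0],A[1],118,2.768)"
```

```text
[ 572.25216524 -154.07678575   36.        ]
delta [1.5 3.8 0.6] [ 0.     0.001 -0.001] t 6.42 pose [ 572.3 -158.2  118.6] [3.142e+00 1.000e-03 2.767e+00] F [ 0.3 -0.6 -1.1] w 13.7
```

Emit:
step_arm(deltas=[[0.5,1.5,0,0.022,0,0],[0.5,3,0,0.045,0,0],[0.5,3,0,0.045,0,0],[0.5,3,0,0.045,0,0]])

```text
time: 6.75
tool_pos: [572.9, -155.1, 118.6]
tcp_rot: [-3.097, 0.002, 2.768]
contact_force: [-0.1, -0.5, -1.5]
grip_width: 14.1
```

```bash
python3 -c "
from h import *
import pickle
w=bot.capture('wrist');pickle.dump(w,open('w6.pkl','wb'))
s=bot.capture('scene');a=proj(s,[572,-157.5,140]).astype(int)
im=np.hstack([cv2.resize(w['color'][190:270,240:320],(560,560),interpolation=2),cv2.resize(s['color'][a[1]+5:a[1]+45,a[0]-7:a[0]+13],(240,560),interpolation=2)])
cv2.imwrite('pics/c2.png',im[:,:,::-1])
to(572,-154,118,2.768)"
```

```text
delta [1.1 1.2 0.2] [-0.044  0.001 -0.001] t 6.85 pose [ 572.6 -155.5  118.2] [-3.097e+00  1.000e-03  2.767e+00] F [ 0.1 -0.3 -0.9] w 13.9
```

View pics/c2.png

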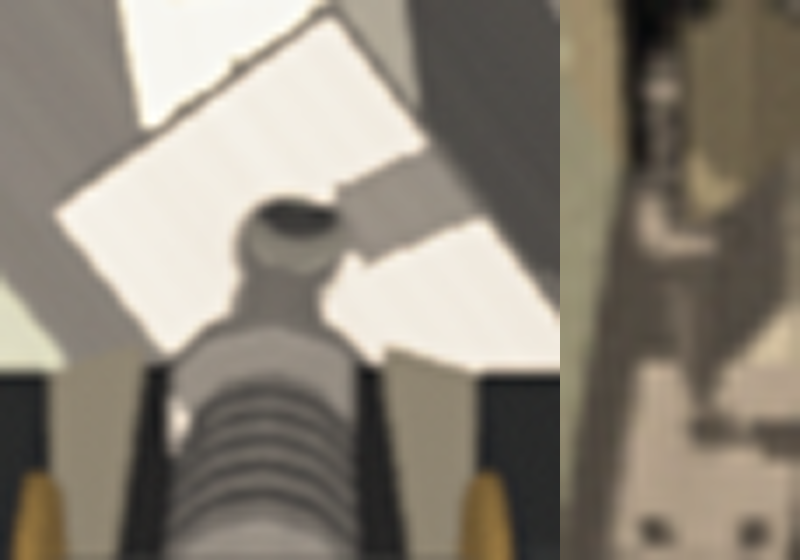

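Tip and hole now agree to about 1 mm, which the taper can catch. I'll descend along world-vertical (tool y = +0.045 per mm of z) while watching the force.

Emit:
step_arm(deltas=[[0,0.7,2,0,0,0],[0,0.9,5,0,0,0],[0,1.1,9,0,0,0],[0,1.2,12,0,0,0],[0,1.2,12,0,0,0]])

```text
time: 7.27
tool_pos: [571.9, -154.3, 104.5]
tcp_rot: [-3.097, -0.002, 2.767]
contact_force: [-1.1, 1.0, -1.9]
grip_width: 13.9
```

Emit:
step_arm(deltas=[[0,0.1,2,0,0,0],[0,0.2,4,0,0,0],[0,0.25,6,0,0,0],[0,0.25,6,0,0,0]])

```text
time: 7.6
tool_pos: [572.2, -154.5, 99.1]
tcp_rot: [-3.097, -0.001, 2.767]
contact_force: [-0.2, 1.9, -1.5]
grip_width: 14.1
```

Emit:
step_arm(deltas=[[0,0.1,2,0,0,0],[0,0.2,4,0,0,0],[0,0.3,6,0,0,0],[0,0.3,6,0,0,0]])

```text
time: 7.93
tool_pos: [572.3, -154.6, 93.1]
tcp_rot: [-3.097, -0.001, 2.767]
contact_force: [-0.4, 4.0, -1.7]
grip_width: 13.9
```

Emit:
step_arm(deltas=[[0,0.1,2,0,0,0],[0,0.2,4,0,0,0],[0,0.3,6,0,0,0],[0,0.3,6,0,0,0]])

```text
time: 8.27
tool_pos: [572.3, -154.6, 87.1]
tcp_rot: [-3.097, -0.001, 2.767]
contact_force: [-2.1, 2.3, -1.1]
grip_width: 14.0
```

Emit:
step_arm(deltas=[[0,0.2,2,0,0,0],[0,0.5,4,0,0,0],[0,0.6,6,0,0,0],[0,0.6,6,0,0,0]])

```text
time: 8.6
tool_pos: [572.5, -154.5, 81.1]
tcp_rot: [-3.097, -0.001, 2.767]
contact_force: [-2.1, 2.3, -1.6]
grip_width: 14.0
```

Emit:
step_arm(deltas=[[0,0.1,2,0,0,0],[0,0.2,4,0,0,0],[0,0.2,5,0,0,0],[0,0.2,5,0,0,0]])

```text
time: 8.93
tool_pos: [572.5, -154.4, 76.2]
tcp_rot: [-3.097, -0.001, 2.767]
contact_force: [-2.8, 2.3, -1.7]
grip_width: 14.1
```

Emit:
step_arm(deltas=[[0,0,1,0,0,0],[0,0.1,2,0,0,0],[0,0.1,3,0,0,0],[0,0.1,3,0,0,0]])

```text
time: 9.27
tool_pos: [572.9, -154.5, 75.6]
tcp_rot: [-3.097, 0.001, 2.767]
contact_force: [-7.2, 4.3, 13.4]
grip_width: 14.2
```

Emit:
step_arm(deltas=[[0,0,1,0,0,0],[0,0.1,2,0,0,0],[0,0.1,2.5,0,0,0],[0,0.1,2.5,0,0,0]])

```text
time: 9.6
tool_pos: [573.6, -154.7, 75.2]
tcp_rot: [-3.096, 0.004, 2.767]
contact_force: [-10.3, 6.2, 26.6]
grip_width: 14.3
```

Force builds at TCP z of about 75.5, as expected for seating with the pin sitting about 6 mm low in the grip. I'll back off, release, rise and check.

Emit:
step_arm(deltas=[[0,0,-2,0,0,0],[0,-0.1,-4.3,0,0,0],[0,-0.1,-4.3,0,0,0]])

```text
time: 9.85
tool_pos: [573.3, -154.5, 76.1]
tcp_rot: [-3.097, 0.002, 2.767]
contact_force: [-0.8, 3.5, 0.1]
grip_width: 14.1
```

Emit:
step_arm(deltas=[[0,0,0,0,0,0],[0,0,0,0,0,0],[0,0,0,0,0,0],[0,0,0,0,0,0],[0,0,0,0,0,0]], fingers=40)

```text
time: 10.27
tool_pos: [572.9, -154.7, 75.3]
tcp_rot: [-3.096, 0.0, 2.767]
contact_force: [-0.8, 0.0, -0.6]
grip_width: 39.2
```

Emit:
step_arm(deltas=[[0,-0.5,-10,0,0,0],[0,-1.5,-35,0,0,0],[0,-3,-65,0,0,0],[0,-4,-85,-0.045,0,0],[0,-4,-85,-0.045,0,0]])

```text
time: 10.68
tool_pos: [575.0, -156.0, 166.2]
tcp_rot: [3.14, 0.01, 2.767]
contact_force: [1.5, -0.0, 1.4]
grip_width: 39.8
```

```bash
python3 -c "
from h import *
import pickle
bot.capture('top')
w=bot.capture('wrist');pickle.dump(w,open('w7.pkl','wb'))
save(w,'w7.png',(150,20,390,250),2.6)
for z in(36,42,72):print(z,proj(w,[572.3,-154.3,z]))
to(572,-154,150,2.92)
print(bot.boxes_of('pin_knob',w)[:2],bot.boxes_of('leaf',w)[:2])"
```

```text
36 [276.43203065 207.02617386]
42 [276.41637041 208.80305538]
72 [276.32650076 219.00006807]
delta [ 1.3  0.7 11.9] [-0.001  0.002 -0.154] t 10.78 pose [ 572.9 -155.1  161.9] [-3.141e+00  3.000e-03  2.766e+00] F [0.  0.8 0.1] w 40.2
[{'rect': [278.2, 213.9, 27.2, 32.9], 'p': 0.81}, {'rect': [261.2, 110.5, 57.4, 162.3], 'p': 0.45}] [{'rect': [262.0, 109.5, 58.2, 157.9], 'p': 0.8}]
```

View pics/w7.png

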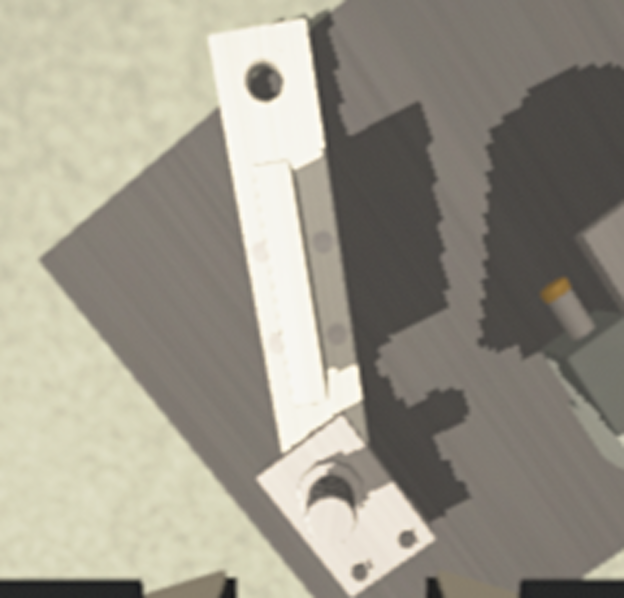

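The wrist view shows the pin seated on the lug: knob top at pixel (277,220) against (276,219) predicted for a seated pin. The leaf's free hole is at (251.2,50.8), and the tab's top centreline runs from (255.4,82.7) to (267.3,174.6). Next, the tab grip point.

```bash
python3 -c "
from h import *
import pickle;w=pickle.load(open('w7.pkl','rb'))
np.set_printoptions(precision=2,suppress=True)
A=np.array([572.3,-154.2]);L=back(w,251.2,50.8,24);
f=back(w,255.4,82.7,72);n=back(w,267.3,174.6,72)
print('pinTop',back(w,277.3,220,72),'L',L,np.linalg.norm(L[:2]-A))
l=np.arctan2(*(L[:2]-A)[::-1]);t=np.arctan2(*(f-n)[[1,0]]);print('dirs',l,t,'tab',f,n,np.linalg.norm(f[:2]-A),np.linalg.norm(n[:2]-A))
e=np.array([np.cos(l),np.sin(l)]);P=A+50*e;Q=A+57*e;print(P,Q)
for z in(140,54):to(P[0],P[1],z,l)"
```

```text
pinTop [ 573.32 -153.9    72.  ] L [ 446.1  -126.48   24.  ] 129.20872176734497
dirs 2.9253517939019065 2.886001115566475 tab [ 476.36 -131.82   72.  ] [ 537.93 -147.91   72.  ] 98.51410113651838 34.93840274247245
[ 523.46 -143.47] [ 516.63 -141.97]
delta [49.2 -7.6 19.9] [-0.   -0.   -0.16] t 10.88 pose [ 572.1 -154.4  159.8] [-3.14 -0.    2.77] F [0.2 0.  0.1] w 40.4
delta [ 49.1  -7.6 105.9] [-0.   -0.   -0.16] t 10.88 pose [ 572.1 -154.4  159.8] [-3.14 -0.    2.77] F [0.2 0.  0.1] w 40.4
```

Emit:
step_arm(deltas=[[20,-3,5,0,0,-0.06],[40,-6,15,0,0,-0.12],[49,-7.6,30,0,0,-0.16],[49,-7.6,45,0,0,-0.16],[49,-7.6,50,0,0,-0.16]])

```text
time: 11.3
tool_pos: [522.2, -142.7, 107.7]
tcp_rot: [3.141, -0.006, 2.927]
contact_force: [-0.9, -0.6, 0.2]
grip_width: 40.1
```

Emit:
step_arm(deltas=[[0,0,15,0,0,0],[0,0,35,0,0,0],[0,0,50,0,0,0],[0,0,56,0,0,0],[0,0,56,0,0,0]])

```text
time: 11.72
tool_pos: [523.5, -143.2, 52.8]
tcp_rot: [3.141, -0.004, 2.927]
contact_force: [0.2, 0.0, 0.2]
grip_width: 39.7
```

```bash
python3 -c "
from h import *
to(523.5,-143.5,54,2.925);print(bot.get_obs()['joint_positions'])"
```

```text
delta [-0.1 -0.3 -1.2] [ 0.001 -0.004  0.002] t 11.72 pose [ 523.5 -143.2   52.8] [ 3.141 -0.004  2.927] F [0.2 0.  0.2] w 39.7
[-4.08236810e-01  6.11806201e-01  1.70344934e+00 -1.75475117e-05
  8.30060046e-01 -1.76431693e+00]
```

Emit:
step_arm(deltas=[[0,0,0,0,0,0],[0,0,0,0,0,0],[0,0,0,0,0,0],[0,0,0,0,0,0],[0,0,0,0,0,0]], fingers=3)

```text
time: 12.13
tool_pos: [524.6, -143.8, 55.2]
tcp_rot: [-3.141, 0.001, 2.927]
contact_force: [0.2, -0.1, 0.2]
grip_width: 11.1
```

Emit:
step_arm(deltas=[[0,0,0,0,0,0],[0,0,0,0,0,0],[0,0,0,0,0,0],[0,0,0,0,0,0]])

```text
time: 12.47
tool_pos: [524.6, -143.9, 55.1]
tcp_rot: [-3.141, 0.001, 2.927]
contact_force: [-0.8, 0.3, 5.6]
grip_width: 10.3
```

```bash
python3 -c "
from h import *
to(523.5,-143.5,54,2.925)
o=bot.get_obs();P=o['tool_pos'];A=np.array([572.8,-154.2,0]);r=(P-A)[:2]
print(np.linalg.norm(r),np.arctan2(r[1],r[0]))
R=Ro.from_euler('xyz',o['tcp_rot'])
a0=np.arctan2(r[1],r[0])
for d in np.arange(0.1,1.11,.1):
  T=A+np.array([50*np.cos(a0-d),50*np.sin(a0-d),P[2]]);print(round(d,2),np.round(R.inv().apply(T-P),1))"
```

```text
delta [1.1 0.1 1.1] [-0.     0.001  0.002] t 12.47 pose [ 524.6 -143.9   55.1] [-3.141e+00  1.000e-03  2.927e+00] F [-0.8  0.3  5.6] w 10.3
49.31828974702307 2.9303598881372097
0.1 [ 0.4  5.  -0. ]
0.2 [-0.3  9.9 -0. ]
0.3 [-1.5 14.8 -0. ]
0.4 [-3.2 19.5  0. ]
0.5 [-5.4 24.   0. ]
0.6 [-8.  28.3  0. ]
0.7 [-11.   32.2   0. ]
0.8 [-14.4  35.9   0. ]
0.9 [-18.1  39.2   0. ]
1.0 [-22.2  42.2   0. ]
1.1 [-26.5  44.7   0. ]
```

The tab is gripped (10.3 mm opening). Next, swing about the pin in arcs at r = 49.5 mm.

Emit:
step_arm(deltas=[[-0.2,4,0,0,0,0.08],[-0.6,7.9,0,0,0,0.16],[-1.4,11.8,0,0,0,0.24],[-2.5,15.6,0,0,0,0.32],[-2.5,15.6,0,0,0,0.32]])

```text
time: 12.88
tool_pos: [530.7, -128.7, 55.1]
tcp_rot: [3.141, 0.001, 2.604]
contact_force: [0.8, 1.0, 5.6]
grip_width: 10.1
```

Emit:
step_arm(deltas=[[-0.2,4,0,0,0,0.08],[-0.6,7.9,0,0,0,0.16],[-1.4,11.8,0,0,0,0.24],[-2.5,15.6,0,0,0,0.32],[-2.5,15.6,0,0,0,0.32]])

```text
time: 13.3
tool_pos: [540.9, -116.7, 55.1]
tcp_rot: [3.141, 0.001, 2.285]
contact_force: [-0.3, 0.8, 5.9]
grip_width: 9.7
```

```bash
python3 -c "
from h import *
a=1.841
to(572.6+50*np.cos(a),-154.2+50*np.sin(a),55,a)"
```

```text
delta [-3.9 20.8  0.1] [0.001 0.001 0.444] t 13.3 pose [ 540.9 -116.7   55.1] [3.141e+00 1.000e-03 2.285e+00] F [-0.3  0.8  5.9] w 9.7
```

Emit:
step_arm(deltas=[[-0.2,4,0,0,0,0.08],[-0.6,7.9,0,0,0,0.16],[-1.4,11.8,0,0,0,0.24],[-2.5,15.6,0,0,0,0.32],[-2.5,15.6,0,0,0,0.32]])

```text
time: 13.72
tool_pos: [554.0, -108.7, 55.1]
tcp_rot: [3.141, 0.001, 1.965]
contact_force: [-2.1, -0.3, 7.6]
grip_width: 10.0
```

Emit:
step_arm(deltas=[[0,2,0,0,0,0.04],[-0.1,3.5,0,0,0,0.07],[-0.25,5,0,0,0,0.1],[-0.25,5,0,0,0,0.1]])

```text
time: 14.05
tool_pos: [558.0, -107.2, 55.1]
tcp_rot: [-3.141, 0.001, 1.868]
contact_force: [-3.8, -0.8, 8.1]
grip_width: 10.1
```

```bash
python3 -c "
from h import *
a=1.841
to(572.6+50*np.cos(a),-154.2+50*np.sin(a),55,a);print(bot.get_obs()['moment'])"
```

```text
delta [0.8 1.5 0.1] [-0.001  0.001  0.027] t 14.05 pose [ 558.  -107.2   55.1] [-3.141e+00  1.000e-03  1.868e+00] F [-3.8 -0.8  8.1] w 10.1
[-0.41067553  0.44032304  0.05167413]
```

Emit:
step_arm(deltas=[[0,0.5,0,0,0,0.01],[0,1,0,0,0,0.02],[0,1,0,0,0,0.02]])

```text
time: 14.3
tool_pos: [558.7, -107.0, 55.1]
tcp_rot: [-3.141, 0.0, 1.849]
contact_force: [-3.7, -1.8, 8.0]
grip_width: 10.1
```

Emit:
step_arm(deltas=[[0,0.5,0,0,0,0.01],[0,1,0,0,0,0.02],[0,1,0,0,0,0.02]])

```text
time: 14.55
tool_pos: [559.2, -106.8, 55.1]
tcp_rot: [-3.14, 0.0, 1.83]
contact_force: [-6.4, -3.0, 8.5]
grip_width: 10.2
```

```bash
python3 -c "
from h import *
a=1.841
to(572.6+50*np.cos(a),-154.2+50*np.sin(a),55,a);print(bot.get_obs()['moment'])"
```

```text
delta [0.8 0.3 0.1] [-0.002  0.    -0.011] t 14.55 pose [ 559.2 -106.8   55.1] [-3.14  0.    1.83] F [-6.4 -3.   8.5] w 10.2
[-0.45214098  0.86278766  0.41130735]
```

Emit:
step_arm(deltas=[[0,0.5,0,0,0,0.01],[0,1,0,0,0,0.015],[0,1,0,0,0,0.015]])

```text
time: 14.8
tool_pos: [559.2, -106.8, 55.1]
tcp_rot: [-3.138, 0.0, 1.816]
contact_force: [-10.1, -4.3, 11.7]
grip_width: 10.2
```

Emit:
step_arm(deltas=[[0,0.5,0,0,0,0.005],[0,1,0,0,0,0.005],[0,1,0,0,0,0.005]])

```text
time: 15.05
tool_pos: [559.3, -106.8, 55.1]
tcp_rot: [-3.135, -0.0, 1.811]
contact_force: [-13.3, -6.3, 14.3]
grip_width: 10.2
```

```bash
python3 -c "
from h import *
import pickle
a=1.841
to(572.6+50*np.cos(a),-154.2+50*np.sin(a),55,a);print(bot.get_obs()['moment'])
t=bot.capture('top');w=bot.capture('wrist');s=bot.capture('scene');pickle.dump((t,w,s),open('f.pkl','wb'))
for n,p in(('t',t),('w',w),('s',s)):
  for q in('leaf','pin_knob','plunger'):print(n,q,[(np.round(d['rect'],1),round(d['p'],2)) for d in bot.boxes_of(q,p)[:3]])
  print(proj(p,[537.9,-28.8,36]),proj(p,[572.6,-154.2,57]))
for q in('tray','brick','driver'):print(q,[np.round(d['rect'],1) for d in bot.boxes_of(q,t)[:1]])"
```

```text
delta [0.8 0.2 0.1] [-0.006 -0.    -0.03 ] t 15.05 pose [ 559.3 -106.8   55.1] [-3.135 -0.     1.811] F [-13.3  -6.3  14.3] w 10.2
[-0.9341036   1.87630603  0.5716284 ]
t leaf [(array([371.7, 162.9,  49.4,  59.6]), 0.88), (array([312.5, 253.4, 101.2,  73.6]), 0.46), (array([158. , 282.4,  47. ,  41. ]), 0.28)]
t pin_knob [(array([211.1, 205.9,   7.8,   7. ]), 0.48), (array([144.4, 181.6,  11.6,  11.1]), 0.48)]
t plunger []
[284.01427512 253.99364733] [337.9604711  240.51873225]
w leaf [(array([274.9, 235. ,  59.3, 178.2]), 0.83)]
w pin_knob []
w plunger []
[271.61567898 106.47698133] [279.27369177 368.47322364]
s leaf [(array([173.2, 242.9,  24.6,  58.5]), 0.74), (array([264.8, 179.6,  35.2,  26.4]), 0.72), (array([263.6, 185. ,  87.8,  56.2]), 0.59)]
s pin_knob [(array([438.1, 257.9,   8.5,  23. ]), 0.6), (array([358.9, 222.4,   8.5,  17.9]), 0.57)]
s plunger []
[291.57260314 179.85922349] [238.57088841 172.39199518]
tray [array([156.9, 281. ,  47.1,  42. ])]
brick [array([434.3, 294.1,  30.8,  26.5])]
driver [array([417.9, 234. ,  23.2,  77.4])]
```

It has reached a hard stop: the force rises with no motion, and the leaf's direction is 1.844 against 1.841 for home. I've used up my picture views, so I'll check fork B's hole and the pin numerically.

```bash
python3 -c "
from h import *
import pickle
t,w,s=pickle.load(open('f.pkl','rb'))
g=cv2.cvtColor(w['color'],cv2.COLOR_RGB2GRAY)
print(g[94:124:1,258:292])
# leaf long-edge direction from wrist lines
l=cv2.createLineSegmentDetector().detect(g)[0][:,0]
for q in l:
  a=back(w,q[0],q[1],72);b=back(w,q[2],q[3],72);d=b-a;n=np.hypot(*d[:2])
  if n>35 and abs((np.arctan2(d[1],d[0])-1.841+1.57)%np.pi-1.57)<.15: print(np.round(q),np.round(n),round(np.arctan2(d[1],d[0])%np.pi,3),g[int((q[1]+q[3])/2),[int((q[0]+q[2])/2)-4,int((q[0]+q[2])/2)+4]])
" 
```

```text
[[168 169 169 ... 169 169 169]
 [169 170 171 ... 171 172 172]
 [171 173 170 ... 172 172 172]
 ...
 [164 165 165 ... 163 163 162]
 [164 163 164 ... 163 162 161]
 [163 162 162 ... 162 162 163]]
[447.  33. 423. 267.] 87.0 1.839 [ 82 232]
[ 86. 267.  39.  47.] 83.0 1.84 [227 135]
```

```bash
python3 -c "
from h import *
import pickle
t,w,s=pickle.load(open('f.pkl','rb'))
g=cv2.cvtColor(w['color'],cv2.COLOR_RGB2GRAY)
for r in g[60:150:3,238:312:3]: print(' '.join('%3d'%v for v in r))
"
```

```text
86  85  85  85  85  85  85  85  86  86  86  86  85  85  85  85  85  85  86  85  85  85  85  84  84
 85  85  85  86  85  85  85  85  85  85  85  86  85  86  87  86  87  88  91  93  93 101 101 101 109
138 139 138 150 151 159 166 166 167 167 169 169 170 171 172 171 174 174 174 173 172 171 170 170 169
170 171 171 171 171 172 172 172 172 172 172 170 171 172 172 171 171 171 171 171 171 170 169 168 168
169 170 169 170 170 170 171 172 171 170 171 171 171 171 171 171 171 170 169 169 169 169 169 167 168
169 170 169 170 171 172 172 172 172 173 173 172 173 172 172 172 173 172 171 172 171 171 171 170 169
172 173 173 173 174 174 175 176 175 175 176 176 175 175 175 175 175 174 174 175 174 173 173 173 172
172 173 172 173 172 173 172 172 173 173 173 172 173 173 172 172 172 171 170 170 169 169 168 168 167
169 170 170 170 170 171 170 170 171 171 170 171 171 172 172 172 172 172 171 172 170 170 170 170 168
171 172 172 172 172 172 172 173 174 174 174 174 174 175 174 175 175 174 173 172 172 172 172 171 171
171 171 172 172 172 172 172 172 172 173 173 172 173 174 173 172 173 172 171 170 169 169 169 169 168
1
[... 1198 characters left out ...]

167 166 166 167 167 167 167 167 167 167 166 166 167 166 165 166 166 166 165 164 163 163 161 162 162
164 163 163 164 165 165 166 165 165 164 165 166 164 164 164 165 165 164 164 164 164 163 162 162 163
168 167 166 167 167 167 167 167 167 166 167 168 167 168 167 167 167 167 166 167 166 165 165 164 166
168 166 166 167 166 167 167 167 167 166 167 166 167 167 166 166 165 166 165 164 165 164 164 164 164
165 163 163 164 164 164 164 164 164 165 165 164 164 164 164 163 164 164 163 162 162 162 162 162 163
165 165 165 165 165 165 164 165 165 165 164 165 165 167 168 168 169 169 170 171 171 173 150 151 138
103  98 108 198 192 194 188 191 190 193 195 192 187 197 191 191 192 194 194 193 193 192  82  85  86
```

The nested arcs in fork B's hole are laterally symmetric, and the tab edges point at 1.840 rad. Both fit a leaf that is home, so I'm handing in while holding.

```bash
python3 -c "
from h import *
to(559,-107,55,1.841);print(bot.close_job())"
```

```text
delta [-0.1 -0.4  0.1] [-0.006 -0.    -0.03 ] t 15.8 pose [ 559.3 -106.8   55.1] [-3.136 -0.     1.811] F [-13.3  -5.5  15.2] w 10.3
the job is handed in; nothing more can be done
None
```

I pushed the steel pin down through fork A and the leaf until its collar seated. I then swung the leaf home by its tab against the plunger. The job was handed in at 15.8 s with the gripper still holding the leaf; no verdict was reported.

**Checks that passed:**
- **Pin seated:** downward push met about 27 N at the depth I expected. After release, the knob top and collar appeared within about 1 px of where a seated pin should be.
- **Leaf home:** it hit a hard stop, with force rising to about 15 N and no further motion. The leaf then pointed at 1.844 rad, against 1.841 measured from fork A to fork B. The tab edges in the wrist picture gave 1.840.
- **Holes in line:** the picture values around fork B's hole were symmetric from side to side.
- **Force and time:** the largest wrist force I saw was about 29 N, and the time was well under 58 s.

**Disagreements and gaps:**
- **Opening angle:** I measured the leaf starting about 1.1 rad open, although the task says 0.4 to 0.75.
- **Pin grip:** I lifted before the fingers had fully closed, so the pin sat about 6 mm low in the grip. It also seemed to lean by about 0.04 rad; I corrected for that, and it went in with side forces of only a few newtons.
- **Last checks by numbers only:** I had used all 12 picture views, and the networks found neither the pin nor the plunger in the final pictures. The plunger's travel and the pin's position after the swing were not directly confirmed.
- **Bystanders:** the tray, brick and driver boxes in the last top picture were within about 4 px of the first ones. Nothing I did should have touched them.

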